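# Turn the vacuum filter manifold round in its rack

### The arm

A 6-joint arm with a two-finger parallel gripper is mounted at the origin on the work surface. World frame = base frame: x ahead of the robot, y to its left, z up, the work surface at z = 0. Lengths are in m, angles in rad, forces in N, time in s.
With the tool pointing down it reaches from about 0.275 to 0.75 m from the base axis. Payload 10.2 kg.
Tool frame: the origin (TCP) lies midway between the tips of the shut fingers; the grasp point (between the pads) lies 19 mm behind it; z points along the fingers, y is the line along which they close (so a half turn about z gives the same grasp; the last joint's range is limited). The gripper opens to 88 mm and grips with 3 to 60 N. Pads are 18 mm wide; open, the fingers measure 123 mm over their backs; the gripper's body (75 mm by 187 mm) begins 45 mm behind the grasp point.
Start: joints at [-1.446, 0.313, 1.498, -0, 1.331, -0.223], TCP at [0.179, -0.494, 0.239] pointing down, gripper open.
Joint ranges: [-2.94, 2.94], [-0.97, 2.17], [0.19, 2.56], [-1.23, 4.37], [0.02, 3.11], [-2.88, 2.88]. Speed limits (rad/s): [2.39, 2.39, 3.01, 3.14, 3.14, 3.14].

### API

Orientations are given as a unit quaternion [x, y, z, w].
In Python, from workcell import get_obs, read_camera, get_calibration, sign_off gives the robot as it stands.
- The arm moves only by the shell command python3 -m pendant 'ROWS'. ROWS is JSON, a list of rows, each a list of 3 entries, a list of its own where there are three numbers: the shift along the tool's x, y, z in mm, then the turn about the tool's z in rad, then the opening in per cent of the stroke, from 0 (shut) to 100 (fully open). A call has 1 to 10 rows; each row shifts and turns the commanded pose from where the row before left it, along the tool's axes as they then stand; what a row does not reach is not made up. A row lasts 1/8 s, in which the tool goes at most 62.5 mm and 10.7 degrees, less where a joint would pass 70% of its speed; a pose out of reach is approached as far as the arm can. A call with a gripper value outside its range is refused whole. The fingers move at their own pace and stop on an object; the grip force is fixed at half the most. Time passes only in rows, so rows that do not move let the fingers close. It gives the time, the measured TCP pose, the force, the opening and the grip force at its end, in the units of the state.
- get_obs(): the state, without advancing time (a new reading comes with each control period).
- read_camera(name): name is "scene" or "side" or "wrist"; returns the picture (480x640x3 uint8, red, green, blue); there is no depth.
- get_calibration(name): a dict with "fx", "fy", "cx", "cy" (pixels), "dist_coeffs" ([k1, k2, p1, p2, k3] as OpenCV has them; the pictures are not rectified), "T" (4x4, takes a point from camera to world coordinates). Camera axes: x right, y up, looking along -z (the intrinsics and any distortion apply to the point x, -y, -z); pixel columns grow to the right and rows downward; lengths in m; the calibration is good to about 2 mm. A picture is of the moment at which its call begins: read the wrist's pose just before it. get_calibration takes no time and is no camera call; for the wrist camera it gives the pose at the moment of the call.
- sign_off(): hands the job in; it is judged then, once.
The state is a dict: "time": time; "joint_pos": joint angles; "joint_velocities": joint speeds; "joint_torque": joint torques, N m; "eef_pos": TCP position; "tcp_rot": TCP orientation; "force": force on the tool from outside, world axes, zero at the start; "wrist_torque": the same for the moment, N m; "finger_gap": finger opening in m; "gripper_force": force on a finger pad.
Only numpy, scipy, OpenCV 4.12 (cv2) and the standard library are available. Lean on these libraries where they do the work, as an engineer would, in place of code of your own. Each camera call takes 0.05 s, during which the arm holds its last target. There are 200 camera calls.

### The job

The steel filter manifold is in its rack the wrong way round: turn it end for end so that its hose nozzle points at the vacuum pump, and set it gently back in the same rack under the shelf, both feet flat in the saddles, lengthwise centred, ports upright, and let go. Do not strike the shelf, the pump or the clamp stand, and leave the things standing about where they are; the empty spare stand in front may be used to put the manifold down and change grip.

Things in the scene. Friction and masses are not known exactly. Their poses are not given: they have to be found in the camera images.
- manifold_mid (a point): Middle of the loose steel filter manifold, on its tube's axis and near its balance point. Round tube 25 mm across, 250 mm long, along x; +x points to the hose nozzle, z up along the ports. Two ports at x = +-75 mm (18 mm across, heads 28 mm, tops 48 mm above the axis); bare tube between them to grip. About 0.35 kg (0.28 to 0.44). It starts seated in the rack with +x along the rack's -y.
- manifold: The manifold as a whole, same axes; origin between its soles, 20 mm below the tube axis. Two flat-soled square feet under the tube at x = +-98 mm, each 24 mm along x and 32 mm across, soles 20 mm below the tube axis.
- nozzle_tip (a point): Tip of the manifold's hose nozzle, on the tube axis, 165 mm from the middle: a slender ribbed spigot, 11 to 15 mm across, 40 mm long. The other end is a blunt plug 30 mm across, its face 137 mm from the middle. Same axes as the manifold.
- rack: Filtration rack, fixed: two U-shaped saddles on pillars 98 mm either side of its middle along y. Seat floors level, 90 mm above the bench, 46 mm long; cheeks 37 mm apart along x, 6 mm thick, 14 mm above the seat. Base plate 90 by 250 by 8 mm. Origin on the bench under its middle; x away from the robot, y along the saddles towards the pump. A seated manifold's tube axis is at 110 mm.
- stand: Empty spare stand in the open between rack and robot, fixed, nothing above it. Saddles, heights, spacing and axes as the rack's (base plate 80 mm wide), its y 0 to 0.6 rad from the rack's. Takes the manifold either way round. Origin on the bench under its middle.
- overshelf: Fixed shelf board over the rack, same origin and axes as the rack: board x 22 to 122 mm, y -230 to 230, underside 305 mm up, 15 mm thick, loaded with bottles; posts 16 mm across at x = 85, y = +-215. Its front edge is 22 mm behind the seated tube's axis: a gripper pointing straight down does not fit, one leaning back towards the robot by 25 to 45 degrees does.
- pump: Vacuum pump, fixed, beyond the rack's +y end: black body 150 mm (x) by 110 mm (y), 108 mm tall, white motor above to 210 mm; a hose spigot reaches 25 mm out of its -y side. Origin on the bench under its middle.
- clampstand: Clamp stand, fixed, beyond the rack's -y end: upright rod 12 mm across, 470 mm tall, base plate 90 by 90 mm, two rings near its top reaching 110 mm towards +x. Origin on the bench at the rod's foot.
- washbottle: Bystander: blue bottle with white cap, 60 mm across, 170 mm tall, loose on the bench; origin at its underside
- jar: Bystander: amber jar, 64 mm across, 110 mm tall, loose on the bench; origin at its underside
- dishes_a: Bystander: pile of two culture dishes, 60 mm across, 29 mm tall, loose on the bench; origin at its underside
- dishes_b: Bystander: pile of three culture dishes, 60 mm across, 44 mm tall, loose on the bench; origin at its underside
- dish_c: Bystander: one culture dish, 54 mm across, 15 mm tall, loose on the spare stand's base plate between its pillars; origin at its underside
- taperoll: Bystander: roll of paper tape lying flat on the bench, 90 mm across, 24 mm tall, loose; origin at its underside
- stopper: Bystander: black rubber stopper, 28 mm across, 24 mm tall, loose on the rack's base plate between its pillars; origin at its underside

How it is judged:
On the way, in this order (a step that is already met when the one before it is completed fails the run):
1. the manifold is lifted out of the rack's saddles (z of manifold_mid in the frame of rack above 0.125 m), for 0.1 s.
2. the manifold is turned so that its nozzle points to the rack's pump side (y of nozzle_tip in the frame of rack above 0.14 m and angle between the x axis of manifold and the y axis of rack, either way round below 0.5 rad), for 0.1 s.
At the end, for the whole second after the job is handed in: Manifold released, at rest in the rack's saddles, nozzle towards the pump (tip 140 mm or more out, within 10 mm of the centre line): middle within 5 mm across and 15 mm along of the rack's middle, tube axis 106 to 114 mm above the bench, ports upright within 0.06 rad (x of manifold_mid in the frame of rack between -0.005 and 0.005 m and y of manifold_mid in the frame of rack between -0.015 and 0.015 m and z of manifold_mid in the frame of rack between 0.106 and 0.114 m and x of nozzle_tip in the frame of rack between -0.01 and 0.01 m and y of nozzle_tip in the frame of rack above 0.14 m and angle between manifold_mid's own z axis and vertical below 0.06 rad and linear speed of manifold below 0.01 m/s and angular speed of manifold below 0.05 rad/s); the robot touches nothing.
It fails at once if a bystander (bottle, jar, dishes, tape roll, stopper) is moved more than 20 mm (distance of any of washbottle, jar, dishes_a, dishes_b, dish_c, taperoll, stopper from where it was at the start of the episode above 0.02 m).
It fails at once if the shelf over the rack, the pump or the clamp stand is struck (more than 5 N) (contact force between any of overshelf, pump, clampstand and anything else above 5 N).
It fails at once if the manifold is banged against the rack or the spare stand (more than 60 N) (contact force between manifold and rack above 60 N or contact force between manifold and stand above 60 N).
It also fails if it takes over 72 s, if anything falls off the work surface, if the arm or the gripper's body presses on something with over 40 N, if the wrist force passes 120 N, or if a joint passes its speed limit or range.

## Working session

There is one attempt and no reset: what is moved stays moved. The work goes in short steps, Python scripts to look and compute and a shell command to move; the robot and the scene stay as the last step left them, time stands still between calls to the robot, and variables do not carry over. Pictures are saved under pics/ and viewed, at most 10 in all, crops included, and the job is handed in when it is done.

```bash
mkdir -p pics; ls
python3 - <<'E'
from workcell import *
import cv2
o=get_obs();print(o)
for n in("scene","side"):
    im=read_camera(n);cv2.imwrite(f"pics/{n}0.png",im[:,:,::-1]);c=get_calibration(n);print(n,{k:(v.tolist() if hasattr(v,'tolist') else v) for k,v in c.items()})
E
```

```text
pics
{'time': 0.0, 'joint_pos': array([-1.44640477e+00,  3.13445850e-01,  1.49838174e+00, -1.74170511e-05,
        1.33098293e+00, -2.23384377e-01]), 'joint_velocities': array([-6.00015147e-05, -5.74735773e-04,  6.57711558e-06, -4.72287807e-04,
       -2.23436859e-04,  3.83433610e-04]), 'joint_torque': array([-6.16433426e-04, -4.02214301e+01, -2.52267176e+01,  6.93399506e-02,
        3.53683135e-02, -8.96892902e-05]), 'eef_pos': array([ 0.17888779, -0.49334471,  0.23818402]), 'tcp_rot': array([ 9.84919003e-01,  1.73014991e-01,  2.16799871e-05, -6.08605345e-04]), 'force': array([ 0.81039885, -1.36421889,  0.42572901]), 'wrist_torque': array([-0.02759027, -0.01057989,  0.01303922]), 'gripper_force': 0.0, 'finger_gap': 0.08796914091331871}
scene {'fx': 569.8835112164634, 'fy': 569.8835112164634, 'cx': 333.4882143616046, 'cy': 238.89362652050545, 'dist_coeffs': [-0.16634533685963965, 0.0, 0.0, 0.0, 0.0], 'T': [[0.9857837805593835, -0.14645078035309753, 0.08235597683239775, 0.6358860935089936], [0.16785188757338657, 0.8802346624298921, -0.44386110766205383, -0.5433164164062553], [-0.007488779880651619, 0.45137468691864285, 0.8923030932284144, 1.16800211201929], [0.0, 0.0, 0.0, 1.0]]}
side {'fx': 614.465423060651, 'fy': 614.465423060651, 'cx': 311.5162238849335, 'cy': 240.48365647620312, 'dist_coeffs': [-0.21355683279549723, 0.0, 0.0, 0.0, 0.0], 'T': [[-0.8934211996625764, 0.2553596956235406, -0.36958082450870733, 0.05491696784727496], [-0.44873697149315106, -0.46918042905150104, 0.7605950666486107, 1.0263064315339294], [0.020825234899952954, 0.845376336814618, 0.5337650782369148, 0.825052196471359], [0.0, 0.0, 0.0, 1.0]]}
```

View pics/scene0.png

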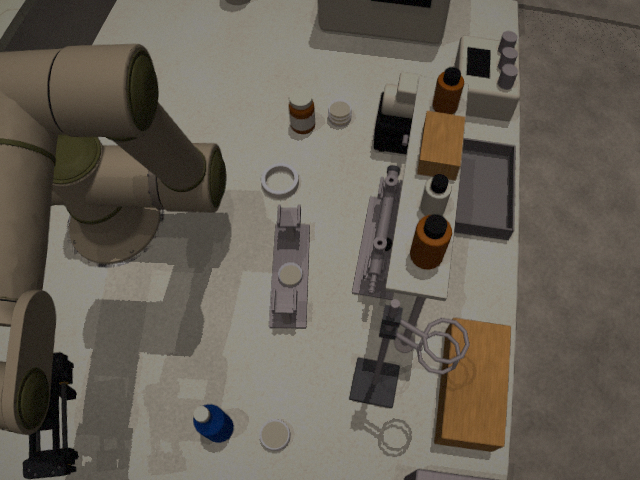

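View pics/side0.png

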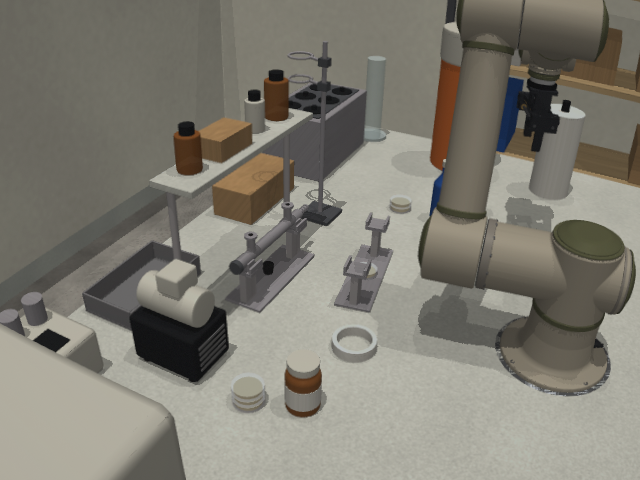

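The scene view shows the manifold in the rack at about (383,225), the spare stand at (290,265) and the shelf just to the right of the rack. The side view confirms this, with the pump at (180,330). I'll enlarge both for measurement.

Run:
```python
import cv2
a=cv2.imread('pics/scene0.png')[160:332,260:420];cv2.imwrite('pics/sc.png',cv2.resize(a,None,fx=3.45,fy=3.45,interpolation=cv2.INTER_CUBIC))
a=cv2.imread('pics/side0.png')[195:315,225:400];cv2.imwrite('pics/sd.png',cv2.resize(a,None,fx=4.5,fy=4.5,interpolation=cv2.INTER_CUBIC))
```

```text
(no output)
```

View pics/sc.png

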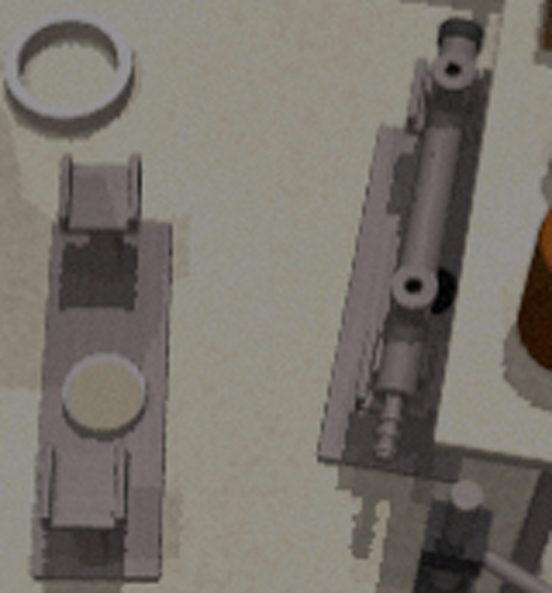

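View pics/sd.png

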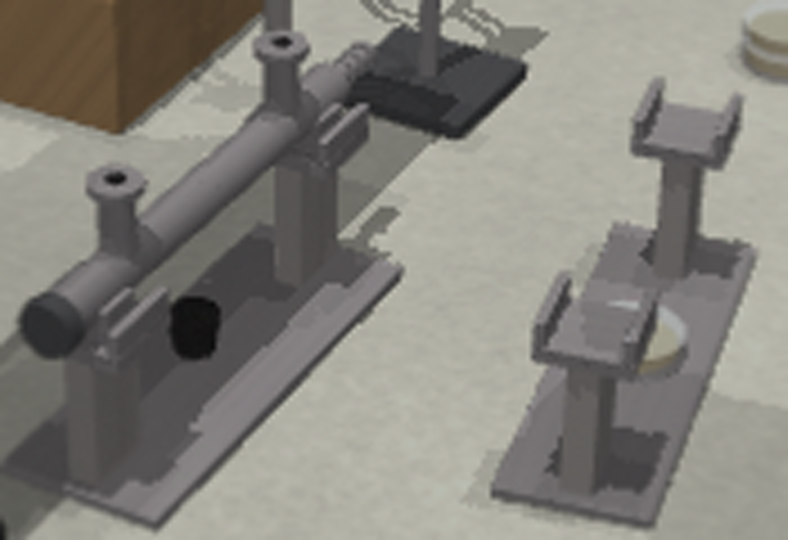

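```bash
python3 -m pendant '[[[0,0,-60],0,100],[[0,0,-60],0,100]]'; python3 -c "
from workcell import *;o=get_obs();print(o['joint_pos'],o['eef_pos'],o['tcp_rot'])"
```

```text
time: 0.35
eef_pos: [0.1789, -0.4932, 0.3599]
tcp_rot: [0.985, 0.173, 0.0, -0.001]
force: [0.4, -0.2, -0.1]
finger_gap: 0.0883
gripper_force: 0.0
[-1.44641574e+00  2.60250571e-01  1.25697292e+00  6.33315795e-06
  1.62607857e+00 -2.23396245e-01] [ 0.17886399 -0.49315313  0.35988761] [ 9.84919077e-01  1.73013532e-01  4.54553006e-05 -8.53500900e-04]
```

Scene crop: port tops are at (455,69) and (413,287), and the nozzle tip at (385,457). The stand's base plate corners are at (50,222), (172,222), (160,580) and (33,578). Side crop: port tops at (116,178) and (283,42), stand plate corners at (620,225), (757,250), (655,524) and (492,493).

```bash
cat > h.py <<'E'
import numpy as np,cv2
from workcell import *
def ray(n,uv,c=None):
    c=c or get_calibration(n);K=np.array([[c['fx'],0,c['cx']],[0,c['fy'],c['cy']],[0,0,1]])
    p=cv2.undistortPoints(np.array(uv,float).reshape(-1,1,2),K,np.array(c['dist_coeffs'])).reshape(-1,2)
    T=np.array(c['T']);d=np.c_[p[:,0],-p[:,1],-np.ones(len(p))]@T[:3,:3].T
    return T[:3,3],d
def plane(n,uv,z,c=None):
    o,d=ray(n,uv,c);return o+d*((z-o[2])/d[:,2])[:,None]
def proj(n,P,c=None):
    c=c or get_calibration(n);K=np.array([[c['fx'],0,c['cx']],[0,c['fy'],c['cy']],[0,0,1]]);T=np.array(c['T'])
    q=(np.array(P,float)-T[:3,3])@T[:3,:3]*[1,-1,-1]
    return cv2.projectPoints(q,np.zeros(3),np.zeros(3),K,np.array(c['dist_coeffs']))[0].reshape(-1,2)
E
python3 - <<'E'
from h import *
np.set_printoptions(precision=4,suppress=True)
S=lambda p:np.array(p)/3.45+[260,160]
D=lambda p:np.array(p)/4.5+[225,195]
a=plane('scene',S([(455,69),(413,287)]),.158);b=plane('side',D([(116,178),(283,42)]),.158)
for q in(a,b,(a+b)/2):
    d=q[0]-q[1];print('ports',q[:,:2].tolist(),'mid',q.mean(0)[:2],'len',np.linalg.norm(d),'dir+y',np.arctan2(d[1],d[0]))
print('noz',plane('scene',S([(385,457)]),.11))
s=plane('scene',S([(50,222),(172,222),(160,580),(33,578)]),.008);t=plane('side',D([(620,225),(757,250),(655,524),(492,493)]),.008)
print(s[:,:2],s.mean(0),'\n',t[:,:2],t.mean(0))
for q in(s,):
    d=q[0]+q[1]-q[2]-q[3];print(np.arctan2(d[1],d[0]),np.linalg.norm(d)/2)
d=t[2]+t[3]-t[0]-t[1];print(np.arctan2(d[1],d[0]),np.linalg.norm(d)/2)
ss=plane('scene',S([(101,228),(86,525)]),.09);print('seat outer ends',ss)
E
```

```text
ports [[0.6404549882832068, 0.11598129603007268], [0.6345250036112838, -0.03528309365813731]] mid [0.6375 0.0403] len 0.15138058100679852 dir+y 1.5316136107955667
ports [[0.6371356457770855, 0.11523451804736051], [0.6314720128019912, -0.0345211165536814]] mid [0.6343 0.0404] len 0.14986269326699475 dir+y 1.5329951776492738
ports [[0.6387953170301461, 0.1156079070387166], [0.6329985082066375, -0.03490210510590935]] mid [0.6359 0.0404] len 0.15062160120086282 dir+y 1.5323009135410215
noz [[ 0.6331 -0.1223  0.11  ]]
[[ 0.3876  0.0485]
 [ 0.4686  0.0619]
 [ 0.5077 -0.185 ]
 [ 0.4301 -0.1971]] [ 0.4485 -0.0679  0.008 ] 
 [[ 0.4998 -0.1799]
 [ 0.424  -0.1924]
 [ 0.384   0.0541]
 [ 0.462   0.0687]] [ 0.4424 -0.0624  0.008 ]
1.734902168643919 0.249634478356954
1.7264377356683467 0.2506113484560299
seat outer ends [[ 0.4375  0.0077  0.09  ]
 [ 0.4682 -0.1849  0.09  ]]
```

```bash
python3 -m pendant '[[[0,0,-60],0,100],[[0,0,-60],0,100],[[0,0,-60],0,100],[[0,0,-60],0,100],[[0,0,-60],0,100]]'; python3 -c "
from workcell import *;o=get_obs();print(o['joint_pos'],o['eef_pos'],o['tcp_rot'])"
```

```text
time: 0.98
eef_pos: [0.1735, -0.4805, 0.6188]
tcp_rot: [0.985, 0.173, 0.001, 0.003]
force: [6.9, -25.3, 65.8]
finger_gap: 0.0878
gripper_force: 0.0
[-1.45521026  0.50537375  0.18593201  0.00380932  2.44473462 -0.22909211] [ 0.17348265 -0.48053062  0.61884068] [0.9849297  0.17292859 0.00105894 0.00284077]
```

```bash
python3 -m pendant '[[[0,0,50],0,100],[[0,0,50],0,100],[[0,0,50],0,100],[[0,0,0],0,100]]'
python3 - <<'E'
from h import *
o=get_obs();print(o['joint_pos'],o['eef_pos'],o['tcp_rot'],o['force'])
print(plane('side',[(555,195),(455,165),(510,150),(370,135)],0))
print(plane('scene',[(470,475),(212,435),(375,380),(320,20),(440,40),(303,130),(397,310)],0))
E
```

```text
time: 1.48
eef_pos: [0.1743, -0.4839, 0.4869]
tcp_rot: [0.985, 0.173, 0.001, 0.0]
force: [0.3, -0.2, 1.1]
finger_gap: 0.0883
gripper_force: 0.0
[-1.45433064  0.26965972  0.92316835  0.00269356  1.94836347 -0.23027206] [ 0.17432965 -0.48387935  0.48690899] [9.84922617e-01 1.72990840e-01 1.23838555e-03 2.71425001e-04] [ 0.31052242 -0.20033212  1.06412193]
[[ 0.09332368 -0.73324787  0.        ]
 [ 0.42434989 -0.77741631  0.        ]
 [ 0.28508091 -1.0035626   0.        ]
 [ 0.75713263 -0.8679449   0.        ]]
[[ 0.87961205 -0.43035694  0.        ]
 [ 0.36143651 -0.43759665  0.        ]
 [ 0.66718179 -0.26954247  0.        ]
 [ 0.36755191  0.74370705  0.        ]
 [ 0.72295896  0.72093415  0.        ]
 [ 0.39850953  0.33317089  0.        ]
 [ 0.69293156 -0.11003851  0.        ]]
```

```bash
cat > k.py <<'E'
import numpy as np
from scipy.optimize import least_squares
# planar tool-down data q2,q3,q5,r,z
D=np.array([[.313446,1.498382,1.330983,np.hypot(.178888,.493345),.238184],[.260251,1.256973,1.626079,np.hypot(.178864,.493153),.359888],
[.505374,.185932,2.444735,np.hypot(.173483,.480531),.618841],[.26966,.923168,1.948363,np.hypot(.17433,.48388),.486909]])
def fk(p,q2,q3,q5):
    a1,d1,L2,L3,e3,lt=p;A=q2+q3;B=A+q5
    r=a1+L2*np.sin(q2)+L3*np.sin(A)+e3*np.cos(A)+lt*np.sin(B)
    z=d1+L2*np.cos(q2)+L3*np.cos(A)-e3*np.sin(A)+lt*np.cos(B)
    return r,z,B
E
python3 - <<'E'
from k import *
def res(p):
    r,z,B=fk([0,p[0],p[1],p[2],0,.3],*D[:,:3].T);return np.r_[r-D[:,3],z-D[:,4]]
s=least_squares(res,[.4,.4,.4]);print(s.x,abs(s.fun).max()*1000)
def res(p):
    r,z,B=fk([p[3],p[0],p[1],p[2],p[4],.3],*D[:,:3].T);return np.r_[r-D[:,3],z-D[:,4]]
s=least_squares(res,[.4,.4,.4,0,0]);print(s.x,abs(s.fun).max()*1000)
E
```

```text
[0.16198818 0.49847713 0.40171893] 18.66401363367931
[0.25463296 0.43793886 0.39733228 0.0136351  0.03929843] 0.11191727275972063
```

```bash
cat >> k.py <<'E'
P=lambda lt=.35:[.0136,.25463-.3+lt,.43794,.39733,.0393,lt]
def step(q,dp,dz,lt=.35): # dp: shift perpendicular to tool (outward), dz along tool z; m
    r,z,B=fk(P(lt),*q)
    # tool z = (sin B, cos B); outward perp = (-cosB, sinB)
    tr=r-np.cos(B)*dp+np.sin(B)*dz; tz=z+np.sin(B)*dp+np.cos(B)*dz
    f=lambda x:[fk(P(lt),*x)[0]-tr,fk(P(lt),*x)[1]-tz,fk(P(lt),*x)[2]-B]
    lo=np.array([-.97,.19,.02]);hi=np.array([2.17,2.56,3.11])
    return least_squares(f,np.clip(q,lo+1e-6,hi-1e-6),bounds=(lo,hi)).x
E
python3 - <<'E'
from k import *
q=np.array([.3,.8,np.pi-1.1])
q=least_squares(lambda x:np.array(fk(P(),*x))-[.60,.5,np.pi],q).x
def show(q):r,z,B=fk(P(),*q);print(np.round([*q,r,z,np.pi-B],3))
show(q)
for i in range(32):
    q=step(q,.05,0)
    if i%3==1:show(q)
print('back')
for i in range(30):
    q=step(q,-.06,0)
    if i%3==1:show(q)
E
```

```text
[0.539 0.494 2.108 0.6   0.5   0.   ]
[0.759 0.19  2.18  0.665 0.472 0.012]
[0.852 0.19  2.054 0.722 0.41  0.046]
[0.927 0.19  1.941 0.767 0.358 0.084]
[0.986 0.19  1.841 0.804 0.316 0.125]
[1.031 0.19  1.753 0.835 0.284 0.169]
[1.062 0.19  1.675 0.86  0.263 0.214]
[1.083 0.19  1.609 0.882 0.251 0.26 ]
[1.094 0.19  1.551 0.901 0.247 0.307]
[1.096 0.19  1.502 0.917 0.25  0.353]
[1.092 0.19  1.46  0.931 0.26  0.4  ]
[1.081 0.19  1.424 0.942 0.275 0.446]
back
[0.703 1.024 0.969 0.834 0.223 0.446]
[0.443 1.673 0.579 0.672 0.145 0.446]
[0.309 2.176 0.21  0.51  0.067 0.446]
[0.147 2.551 0.02  0.357 0.043 0.424]
[0.194 2.56  0.02  0.337 0.025 0.367]
[0.252 2.56  0.02  0.321 0.007 0.309]
[ 0.31   2.56   0.02   0.303 -0.011  0.251]
[ 0.368  2.56   0.02   0.284 -0.027  0.193]
[ 0.426  2.56   0.02   0.265 -0.042  0.135]
[ 0.484  2.56   0.02   0.244 -0.056  0.077]
```

Run:
```python
from k import *
def show(i,q):r,z,B=fk(P(),*q);print(i,np.round([*q,r,z,np.pi-B],3))
for dp,dz in((.05,-.035),(.055,-.028),(.04,-.045)):
  print(dp,dz)
  q=np.array([.3,.8,np.pi-1.1])
  q=least_squares(lambda x:np.array(fk(P(),*x))-[.58,.5,np.pi],q).x
  for i in range(32):
    q=step(q,dp,dz)
    if i%6==1:show(i,q)
print('return inner from r=.45,z=.3')
for dp,dz in((-.06,0),(-.045,.04),(-.045,-.04)):
  q=least_squares(lambda x:np.array(fk(P(),*x))-[.42,.35,np.pi-.5],[.0,2,.5],bounds=([-.97,.19,.02],[2.17,2.56,3.11])).x;show(0,q)
  for i in range(26):
    q=step(q,dp,dz)
    if i%5==1:show(i,q)
```

```text
0.05 -0.035
1 [0.682 0.19  2.25  0.626 0.52  0.019]
7 [0.691 0.19  2.149 0.663 0.517 0.112]
13 [0.664 0.19  2.077 0.682 0.539 0.211]
19 [0.613 0.19  2.027 0.686 0.577 0.312]
25 [0.545 0.19  1.992 0.677 0.627 0.415]
31 [0.466 0.19  1.967 0.657 0.683 0.518]
0.055 -0.028
1 [0.702 0.19  2.231 0.637 0.508 0.019]
7 [0.753 0.19  2.084 0.698 0.478 0.115]
13 [0.753 0.19  1.98  0.734 0.484 0.218]
19 [0.718 0.19  1.908 0.751 0.516 0.326]
25 [0.66  0.19  1.857 0.754 0.566 0.435]
31 [0.585 0.19  1.822 0.743 0.627 0.545]
0.04 -0.045
1 [0.651 0.19  2.282 0.608 0.539 0.018]
7 [0.59  0.19  2.256 0.602 0.575 0.105]
13 [0.521 0.19  2.238 0.588 0.617 0.193]
19 [0.445 0.19  2.225 0.567 0.66  0.282]
25 [0.364 0.19  2.216 0.539 0.705 0.371]
31 [0.281 0.19  2.21  0.506 0.748 0.461]
return inner from r=.45,z=.3
0 [-0.366  1.98   1.028  0.42   0.35   0.5  ]
1 [-0.641  2.254  1.029  0.315  0.292  0.5  ]
6 [-0.97   2.56   1.104  0.2    0.19   0.447]
11 [-0.97   2.56   1.198  0.17   0.177  0.354]
16 [-0.97   2.56   1.291  0.139  0.167  0.26 ]
21 [-0.97   2.56   1.385  0.107  0.16   0.167]
0 [-0.366  1.98   1.028  0.42   0.35   0.5  ]
1 [-0.386  2.289  0.739  0.379  0.237  0.5  ]
6 [0.115 2.56  0.02  0.359 0.052 0.447]
11 [0.22  2.56  0.02  0.33  0.017 0.341]
16 [ 0.325  2.56   0.02   0.298 -0.015  0.236]
21 [ 0.431  2.56   0.02   0.263 -0.043  0.131]
0 [-0.366  1.98   1.028  0.42   0.35   0.5  ]
1 [-0.682  2.055  1.269  0.303  0.377  0.5  ]
6 [-0.97   1.691  1.959  0.1    0.511  0.462]
11 [-0.952  0.936  2.712 -0.159  0.641  0.445]
16 [-0.956  0.531  3.11  -0.318  0.621  0.456]
21 [-0.97   0.525  3.11  -0.323  0.617  0.477]
```

```bash
python3 -m pendant '[[[40,3,-6],-0.12,100],[[60,3,-6],-0.12,100],[[60,3,-6],-0.12,100],[[60,3,-6],-0.12,100],[[60,3,0],-0.12,100],[[60,3,0],-0.12,100],[[60,3,0],-0.12,100],[[60,3,0],-0.12,100],[[60,3,0],-0.12,100],[[40,3,0],-0.104,100]]'
cat >> h.py <<'E'
from scipy.spatial.transform import Rotation as R
def st():
    o=get_obs();M=R.from_quat(o['tcp_rot']).as_matrix();p=o['eef_pos']
    f=np.round
    print('t',f(o['time'],2),'p',f(p,4),'q',f(o['joint_pos'],3),'lean',f(np.arccos(-M[2,2]),3),'az',f(np.arctan2(M[1,2],M[0,2]),3),'yang',f(np.arctan2(M[1,1],M[0,1]),3),'F',f(o['force'],1),'gap',f(o['finger_gap'],4),f(o['gripper_force'],1))
    return p,M
def to(tcp,p,M): # shift in tool mm
    return np.round(M.T@(np.array(tcp)-p)*1000,1)
E
python3 -c "
from h import *
p,M=st();print(M.round(3))"
```

```text
time: 2.72
eef_pos: [0.5322, -0.0886, 0.5154]
tcp_rot: [0.719, 0.695, -0.001, 0.008]
force: [0.4, -0.1, 0.0]
finger_gap: 0.088
gripper_force: 0.0
t 2.72 p [ 0.5322 -0.0886  0.5154] q [-0.379  0.359  0.726 -0.009  2.043 -0.349] lean 0.016 az -0.903 yang -0.034 F [ 0.4 -0.1  0. ] gap 0.088 0.0
[[ 0.034  0.999  0.01 ]
 [ 0.999 -0.034 -0.012]
 [-0.012  0.01  -1.   ]]
```

```bash
python3 - <<'E'
from k import *
d=D.copy();d[:,3]=np.sqrt(d[:,3]**2-.1165**2)
def res(p):
    r,z,B=fk([p[3],p[0],p[1],p[2],p[4],.3],*d[:,:3].T);return np.r_[r-d[:,3],z-d[:,4]]
s=least_squares(res,[.4,.4,.4,0,0]);print(s.x,abs(s.fun).max()*1000)
E
python3 -m pendant '[[[40,20,0],0,100],[[60,20,0],0,100],[[60,20,0],0,100],[[15,10,-15],0,100],[[0,30,-20],0,100],[[0,30,-20],0,100]]'; python3 -c "
from h import *
p,M=st();print(M.round(3))"
```

```text
[2.54355779e-01 4.37878353e-01 3.97443219e-01 3.84210077e-04
 3.89506065e-02] 0.036233163316912176
time: 3.48
eef_pos: [0.6202, 0.0713, 0.5227]
tcp_rot: [0.721, 0.693, 0.011, 0.016]
force: [-0.0, 0.0, -0.1]
finger_gap: 0.0881
gripper_force: 0.0
t 3.48 p [0.6202 0.0713 0.5227] q [-0.071  0.68   0.186 -0.005  2.237 -0.035] lean 0.039 az -0.177 yang -0.04 F [-0.   0.  -0.1] gap 0.0881 0.0
[[ 0.04   0.998  0.038]
 [ 0.999 -0.04  -0.007]
 [-0.005  0.038 -0.999]]
```

```bash
python3 -m pendant '[[[8,50,-34],0,100],[[8,50,-34],0,100],[[8,50,-34],0,100],[[0,50,-34],0,100],[[0,50,-34],0,100],[[0,50,-34],0,100],[[0,50,-34],0,100],[[0,50,-34],0,100],[[0,50,-34],0,100],[[0,50,-34],0,100]]'; python3 -c "
from h import *
p,M=st();print(M.round(3))"
```

```text
time: 4.72
eef_pos: [0.6673, 0.0372, 0.5639]
tcp_rot: [0.711, 0.684, 0.125, 0.107]
force: [0.2, 0.0, 1.0]
finger_gap: 0.088
gripper_force: 0.0
t 4.72 p [0.6673 0.0372 0.5639] q [-0.144  0.632  0.186  0.071  1.998 -0.066] lean 0.33 az 0.058 yang -0.043 F [0.2 0.  1. ] gap 0.088 0.0
[[ 0.033  0.946  0.324]
 [ 0.999 -0.041  0.019]
 [ 0.031  0.323 -0.946]]
```

```bash
python3 -m pendant '[[[-15,50,-34],0,100],[[-15,50,-34],0,100],[[-15,50,-34],0,100],[[-10,50,-34],0,100],[[-10,50,-34],0,100],[[-10,50,-34],0,100]]'; python3 -c "
from h import *
p,M=st();print(M.round(3))"
```

```text
time: 5.48
eef_pos: [0.6528, -0.0463, 0.632]
tcp_rot: [0.697, 0.67, 0.189, 0.171]
force: [-0.6, -0.1, -0.7]
finger_gap: 0.0878
gripper_force: 0.0
t 5.48 p [ 0.6528 -0.0463  0.632 ] q [-0.314  0.542  0.186  0.177  1.919 -0.171] lean 0.514 az 0.03 yang -0.051 F [-0.6 -0.1 -0.7] gap 0.0878 0.0
[[ 0.031  0.87   0.492]
 [ 0.999 -0.044  0.015]
 [ 0.035  0.491 -0.871]]
```

```bash
python3 -c "
from h import *
p,M=st();w=[.53,.02,.5];g=np.array([.636,.0404,.11]);z=M[:,2];pre=g-.16*z
print(to(w,p,M),to(pre,np.array(w),M),pre)"
```

```text
t 5.48 p [ 0.6528 -0.0463  0.632 ] q [-0.314  0.542  0.186  0.177  1.919 -0.171] lean 0.514 az 0.03 yang -0.051 F [-0.6 -0.1 -0.7] gap 0.0878 0.0
[  57.9 -174.5   55.5] [  10.2 -100.1  232. ] [0.55730855 0.03803953 0.24929136]
```

```bash
python3 -m pendant '[[[14,-43,14],0,100],[[14,-44,14],0,100],[[15,-44,14],0,100],[[15,-44,14],0,100],[[2,-20,46],0,100],[[2,-20,46],0,100],[[2,-20,46],0,100],[[2,-20,47],0,100],[[2,-20,47],0,100],[[0,0,0],0,100]]'; python3 -c "
from h import *
p,M=st();print(M.round(3))
im=read_camera('wrist');cv2.imwrite('pics/w1.png',im[:,:,::-1])
g=np.array([.636,.0404,.11]);print(to(g+.019*M[:,2],p,M))
c=get_calibration('wrist');print(proj('wrist',[[.636,.0404,.11],[.6388,.1156,.158],[.633,-.0349,.158],[.6331,-.1223,.11]],c))"
```

```text
time: 6.72
eef_pos: [0.578, 0.0292, 0.2703]
tcp_rot: [0.698, 0.67, 0.188, 0.168]
force: [0.6, -0.3, 0.5]
finger_gap: 0.0884
gripper_force: 0.0
t 6.72 p [0.578  0.0292 0.2703] q [-0.202  0.164  1.687  0.161  0.8   -0.245] lean 0.509 az 0.035 yang -0.052 F [ 0.6 -0.3  0.5] gap 0.0884 0.0
[[ 0.031  0.873  0.487]
 [ 0.999 -0.046  0.017]
 [ 0.037  0.486 -0.873]]
[  7.  -27.8 187.4]
[[289.83295167 211.61556967]
 [313.8811756  114.99973575]
 [317.35531547 312.45853338]
 [298.5656698  377.74284774]]
```

View pics/w1.png

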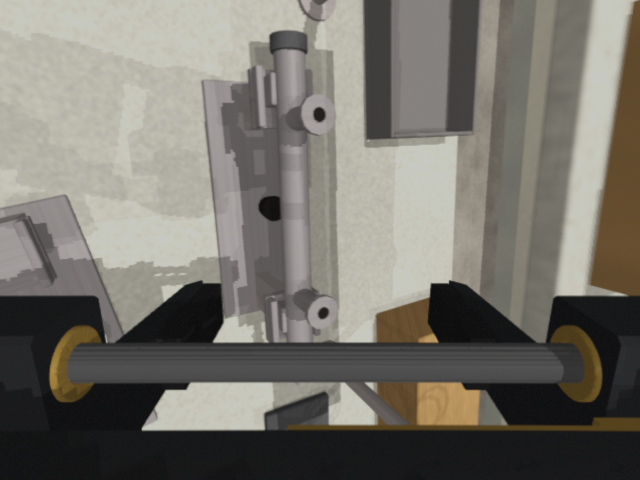

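The wrist view puts the ports at (318,115) and (322,313). The prediction was (314,115) and (317,312), so I'm shifting about 2 mm along +y of the tool. Approaching and gripping.

```bash
python3 -m pendant '[[[2,-9,30],0,100],[[2,-9,40],0,100],[[3,-8,40],0,100],[[0,0,40],0,100],[[0,0,25],0,100],[[0,0,12],0,100],[[0,0,0],0,100]]'; python3 -c "
from h import *
p,M=st();g=np.array([.6375,.0404,.11]);print(to(g+.019*M[:,2],p,M))"
```

```text
time: 7.65
eef_pos: [0.6483, 0.0402, 0.0977]
tcp_rot: [0.698, 0.67, 0.189, 0.17]
force: [-0.7, -0.7, 0.8]
finger_gap: 0.088
gripper_force: 0.0
t 7.65 p [0.6483 0.0402 0.0977] q [-0.154  0.522  1.688  0.219  0.434 -0.288] lean 0.514 az 0.033 yang -0.052 F [-0.7 -0.7  0.8] gap 0.088 0.0
[ 0.3 -3.3  3. ]
```

```bash
python3 -m pendant '[[[0,-3,3],0,70],[[0,0,0],0,35],[[0,0,0],0,15],[[0,0,0],0,0],[[0,0,0],0,0],[[0,0,0],0,0],[[0,0,0],0,0]]'; python3 -c "
from h import *
p,M=st();print(to(p+[0,0,.018],p,M))"
```

```text
time: 8.52
eef_pos: [0.6465, 0.0405, 0.0924]
tcp_rot: [0.698, 0.67, 0.189, 0.17]
force: [3.2, -0.2, 0.6]
finger_gap: 0.023
gripper_force: 29.6
t 8.52 p [0.6465 0.0405 0.0924] q [-0.153  0.527  1.696  0.224  0.422 -0.294] lean 0.513 az 0.033 yang -0.052 F [ 3.2 -0.2  0.6] gap 0.023 29.6
[  0.7   8.8 -15.7]
```

```bash
python3 -m pendant '[[[0,1,-2],0,0],[[0,3,-6],0,0],[[0,4,-8],0,0],[[0,0,-15],0,0],[[0,0,-35],0,0],[[0,0,-45],0,0],[[0,0,-45],0,0],[[-30,-15,-20],0,0],[[-40,-15,0],0,0],[[0,0,0],0,0]]'; python3 -c "
from h import *
p,M=st();print(M.round(3).tolist())
im=read_camera('wrist');cv2.imwrite('pics/w2.png',im[:,:,::-1])
c=get_calibration('wrist')
import json;json.dump({k:np.array(v).tolist() for k,v in c.items()},open('w2.json','w'))"
```

```text
time: 9.78
eef_pos: [0.5373, -0.033, 0.2325]
tcp_rot: [0.699, 0.669, 0.188, 0.169]
force: [-0.0, -0.6, -4.0]
finger_gap: 0.0229
gripper_force: 29.8
t 9.78 p [ 0.5373 -0.033   0.2325] q [-0.37   0.112  1.853  0.293  0.72  -0.503] lean 0.512 az 0.03 yang -0.055 F [-0.  -0.6 -4. ] gap 0.0229 29.8
[[0.034, 0.871, 0.49], [0.999, -0.048, 0.015], [0.036, 0.488, -0.872]]
```

View pics/w2.png

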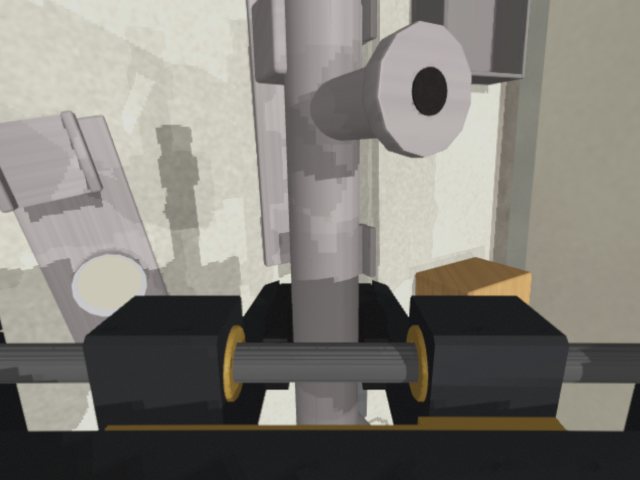

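Wrist view: the carried manifold is held level. At left, the stand's +y saddle has its right cheek top running from (68,113) to (95,190), and the plate corner is at (103,115). I'll fit the stand pose from all three views.

Run:
```python
from h import *
import json
from scipy.optimize import least_squares
c=json.load(open('w2.json'))
S=lambda p:np.array(p)/3.45+[260,160]
D=lambda p:np.array(p)/4.5+[225,195]
obs={'wrist':([(68,113),(95,190),(103,115)],[(21.5,121,104),(21.5,75,104),(40,125,8)]),
'scene':(S([(172,222),(160,578),(33,578),(65,156),(137,156),(45,450),(124,450)]),[(40,125,8),(40,-125,4),(-40,-125,4),(-21.5,121,104),(21.5,121,104),(-21.5,-75,104),(21.5,-75,104)]),
'side':(D([(757,248),(655,522),(492,491),(658,82),(741,98),(567,276),(655,292)]),[(-40,-125,8),(-40,125,4),(40,125,4),(21.5,-121,104),(-21.5,-121,104),(21.5,75,104),(-21.5,75,104)])}
def T(v,P):
    P=np.array(P)/1000.;a=v[2];Rz=np.array([[np.cos(a),-np.sin(a),0],[np.sin(a),np.cos(a),0],[0,0,1]]);return P@Rz.T+[v[0],v[1],0]
def res(v,names=obs):
    return np.concatenate([(proj(n,T(v,obs[n][1]),c if n=='wrist' else None)-obs[n][0]).ravel()*(1 if n!='wrist' else .5) for n in names])
for names in (['scene'],['side'],['scene','side'],list(obs)):
    s=least_squares(res,[.445,-.065,.16],args=(names,),loss='soft_l1');print(names,s.x.round(4));
print(s.fun.reshape(-1,2).round(1) if 0 else res(s.x).reshape(-1,2).round(1).tolist())
```

```text
['scene'] [ 0.4486 -0.0684  0.1585]
['side'] [ 0.4438 -0.0644  0.1578]
['scene', 'side'] [ 0.4466 -0.0678  0.1597]
['wrist', 'scene', 'side'] [ 0.447  -0.0663  0.1537]
[[-1.9, 0.5], [0.5, 2.6], [-0.3, 0.7], [-0.4, -0.6], [-0.7, 0.4], [-1.3, -0.2], [0.2, -1.2], [-0.8, -1.0], [0.4, -2.2], [-1.2, -1.9], [-0.5, -0.5], [-1.5, 0.6], [-1.3, -0.2], [-0.4, -1.2], [-1.2, -1.6], [-1.1, -1.4], [-1.0, -1.2]]
```

```bash
python3 -m pendant '[[[-18,-40,-5],0,0],[[-18,-50,-5],0,0],[[0,0,0],-0.07,0],[[0,0,0],-0.1,0],[[0,0,0],-0.055,0],[[0,0,0],0,0]]'; python3 -c "
from h import *
p,M=st();print(M.round(3).tolist());g=np.array([.448,-.067,.11])+.019*M[:,2]
print(to(g+[0,0,.022],p,M),to(g+[0,0,.012],p,M),to(g,p,M))"
```

```text
time: 10.58
eef_pos: [0.4543, -0.0626, 0.196]
tcp_rot: [0.618, 0.744, 0.168, 0.189]
force: [-0.3, -0.2, -2.9]
finger_gap: 0.0234
gripper_force: 29.8
t 10.58 p [ 0.4543 -0.0626  0.196 ] q [-0.548 -0.02   2.101  0.448  0.671 -1.031] lean 0.512 az 0.034 yang 0.207 F [-0.3 -0.2 -2.9] gap 0.0234 29.8
[[-0.165, 0.856, 0.49], [0.984, 0.179, 0.017], [-0.074, 0.485, -0.872]]
[  1.4 -37.2  71.6] [  2.2 -42.   80.3] [  3.  -47.8  90.8]
```

```bash
python3 -m pendant '[[[0,-12,22],0,0],[[1,-15,29],0,0],[[0,-10,20],0,0],[[0,-2,4],0,0],[[0,-2,4],0,0],[[0,0,0],0,0]]'; python3 -c "
from h import *
p,M=st();g=np.array([.448,-.067,.11])+.019*M[:,2];print(to(g,p,M))
im=read_camera('scene');a=im[180:355,230:370,::-1];b=read_camera('side')[170:345,310:470,::-1]
a=cv2.resize(a,None,fx=2.6,fy=2.6,interpolation=2);b=cv2.resize(b,None,fx=2.6,fy=2.6,interpolation=2);cv2.imwrite('pics/p1.png',np.hstack([a,b]))"
```

```text
time: 11.32
eef_pos: [0.4578, -0.0683, 0.1073]
tcp_rot: [0.618, 0.744, 0.168, 0.19]
force: [-0.2, 0.1, -3.6]
finger_gap: 0.0235
gripper_force: 29.8
t 11.32 p [ 0.4578 -0.0683  0.1073] q [-0.557  0.167  2.198  0.706  0.434 -1.338] lean 0.513 az 0.033 yang 0.206 F [-0.2  0.1 -3.6] gap 0.0235 29.8
[ 2.7 -6.8 11.9]
```

View pics/p1.png

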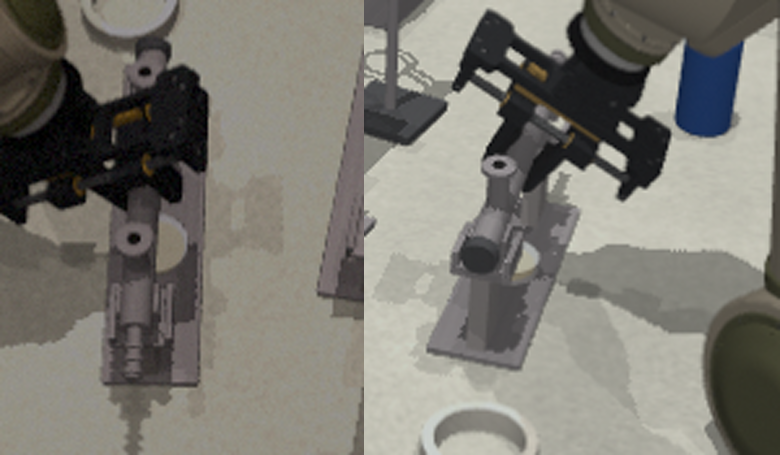

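Picture: the manifold sits over both stand saddles. The nozzle end is at (133,360) between the cheeks in the left half, and the plug at (485,245) in the right. Lowering slowly.

```bash
python3 -m pendant '[[[1,-1,2],0,0],[[1,-1,2],0,0],[[1,-1,2],0,0],[[0,-1,2],0,0],[[0,-1,2],0,0],[[0,-1,2],0,0],[[0,0,0],0,0]]'; python3 -c "
from h import *
p,M=st();g=np.array([.448,-.067,.11])+.019*M[:,2];print(to(g,p,M))"
```

```text
time: 12.3
eef_pos: [0.4577, -0.0662, 0.093]
tcp_rot: [0.618, 0.744, 0.168, 0.189]
force: [1.5, -1.5, 0.5]
finger_gap: 0.0239
gripper_force: 29.8
t 12.3 p [ 0.4577 -0.0662  0.093 ] q [-0.551  0.201  2.211  0.773  0.398 -1.407] lean 0.512 az 0.034 yang 0.206 F [ 1.5 -1.5  0.5] gap 0.0239 29.8
[-0.5 -0.2 -0.6]
```

```bash
python3 -m pendant '[[[0,0,1],0,0],[[0,0,0],0,35],[[0,0,0],0,50],[[0,0,0],0,70],[[0,0,-15],0,80],[[0,0,-40],0,100],[[0,0,-50],0,100],[[0,0,-50],0,100],[[0,0,0],0,100]]'; python3 -c "
from h import *
p,M=st()
a=read_camera('scene')[180:355,230:370,::-1];b=read_camera('side')[170:345,310:470,::-1]
a=cv2.resize(a,None,fx=2.6,fy=2.6,interpolation=2);b=cv2.resize(b,None,fx=2.6,fy=2.6,interpolation=2);cv2.imwrite('pics/p2.png',np.hstack([a,b]))
im=read_camera('wrist');cv2.imwrite('pics/w3.png',im[:,:,::-1])"
```

```text
time: 13.42
eef_pos: [0.3824, -0.0695, 0.2303]
tcp_rot: [0.618, 0.744, 0.168, 0.193]
force: [-0.1, 0.2, 0.1]
finger_gap: 0.0879
gripper_force: 0.0
t 13.42 p [ 0.3824 -0.0695  0.2303] q [-0.717 -0.261  2.201  0.457  0.859 -1.143] lean 0.517 az 0.024 yang 0.208 F [-0.1  0.2  0.1] gap 0.0879 0.0
```

View pics/p2.png

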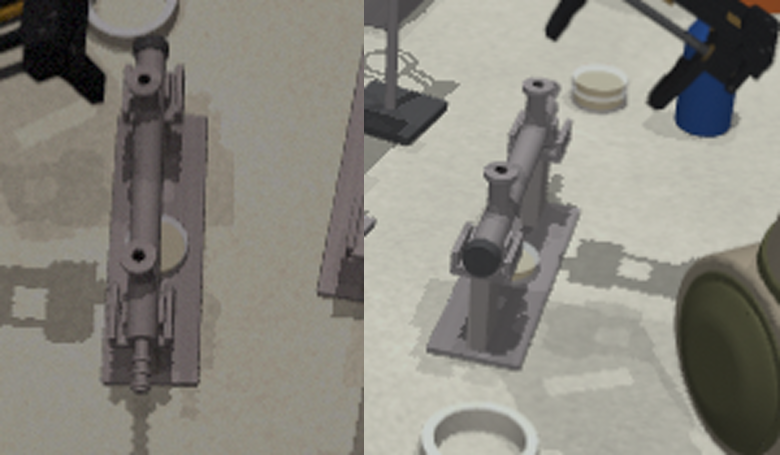

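The manifold is seated in the stand, with ports at (144,78) and (139,256). Next I take the lean off by turning against the j6 stop with the arm out to the right, clear of everything.

```bash
python3 -m pendant '[[[-33,-35,-17],0,100],[[-33,-35,-17],0,100],[[-33,-35,-17],0,100],[[-33,-35,-17],0,100],[[-33,-35,-17],0,100],[[-33,-35,-17],0,100],[[-33,-35,-17],0,100],[[-33,-35,-17],0,100],[[0,0,0],-0.15,100],[[0,0,0],-0.15,100]]'; python3 -c "
from h import *
p,M=st();print(M.round(3).tolist())
S=lambda q:np.array(q)/2.6+[230,180]
Dd=lambda q:np.array(q)/2.6+[310,170]
a=plane('scene',S([(144,78),(139,256)]),.158);b=plane('side',Dd([(176,86),(136,170)]),.158);b=b[::-1]
for q in(a,b):
    d=q[0]-q[1];print(q[:,:2].tolist(),'mid',q.mean(0)[:2],'len',np.linalg.norm(d),'dir+y',np.arctan2(d[1],d[0]))"
```

```text
time: 14.82
eef_pos: [0.1215, -0.3785, 0.2279]
tcp_rot: [0.499, 0.829, 0.14, 0.212]
force: [-0.7, 0.0, -0.0]
finger_gap: 0.0887
gripper_force: 0.0
t 14.82 p [ 0.1215 -0.3785  0.2279] q [-1.879  0.04   1.946  0.49   1.372 -2.518] lean 0.513 az 0.041 yang 0.543 F [-0.7  0.  -0. ] gap 0.0887 0.0
[[-0.413, 0.768, 0.49], [0.886, 0.464, 0.02], [-0.212, 0.443, -0.871]]
[[0.4345971163320644, 0.008184997993735066], [0.46203515053273436, -0.14081311783287614]] mid [ 0.44831613 -0.06631406] len 0.1515034132971181 dir+y 1.752906299127401
[[0.43321186071741996, 0.007790301461369165], [0.45613879387023964, -0.13818086516859007]] mid [ 0.44467533 -0.06519528] len 0.14776070435371236 dir+y 1.726588358309951
```

```bash
python3 -m pendant '[[[0,0,20],-0.15,100],[[0,0,20],-0.15,100],[[0,0,0],-0.18,100],[[0,0,0],-0.18,100],[[0,0,0],-0.18,100],[[0,0,0],-0.18,100]]'; python3 -c "
from h import *
p,M=st();print(M.round(3).tolist())"
```

```text
time: 15.58
eef_pos: [0.2682, -0.3826, 0.2603]
tcp_rot: [0.106, 0.977, 0.034, 0.182]
force: [0.7, -0.7, 0.1]
finger_gap: 0.0882
gripper_force: 0.0
t 15.58 p [ 0.2682 -0.3826  0.2603] q [-1.416  0.093  1.757  0.387  1.282 -2.88 ] lean 0.372 az 0.074 yang 1.373 F [ 0.7 -0.7  0.1] gap 0.0882 0.0
[[-0.911, 0.195, 0.362], [0.22, 0.975, 0.027], [-0.348, 0.104, -0.932]]
```

```bash
python3 -m pendant '[[[50,0,0],0,100],[[50,0,0],0,100],[[50,0,0],-0.18,100],[[50,0,0],-0.18,100],[[40,0,0],-0.18,100],[[40,0,0],-0.18,100]]'; python3 -c "
from h import *
p,M=st();print(M.round(3).tolist())"
```

```text
time: 16.32
eef_pos: [0.2803, -0.2547, 0.2457]
tcp_rot: [-0.102, 0.993, -0.033, 0.042]
force: [0.8, 0.4, 0.6]
finger_gap: 0.0882
gripper_force: 0.0
t 16.32 p [ 0.2803 -0.2547  0.2457] q [-1.087 -0.089  1.937  0.058  1.201 -2.88 ] lean 0.108 az -0.563 yang 1.772 F [0.8 0.4 0.6] gap 0.0882 0.0
[[-0.976, -0.199, 0.091], [-0.205, 0.977, -0.057], [-0.077, -0.075, -0.994]]
```

```bash
python3 -m pendant '[[[50,-20,0],0,100],[[50,-30,0],0,100],[[40,-20,0],-0.15,100]]'; python3 -c "
from h import *
p,M=st();print(M.round(3).tolist())"
```

```text
time: 16.7
eef_pos: [0.2612, -0.2986, 0.2407]
tcp_rot: [-0.114, 0.992, -0.055, -0.016]
force: [-1.0, 0.1, 0.4]
finger_gap: 0.088
gripper_force: 0.0
t 16.7 p [ 0.2612 -0.2986  0.2407] q [-1.106 -0.017  1.884 -0.073  1.184 -2.88 ] lean 0.114 az -1.743 yang 1.801 F [-1.   0.1  0.4] gap 0.088 0.0
[[-0.974, -0.227, -0.02], [-0.224, 0.968, -0.112], [0.044, -0.105, -0.993]]
```

```bash
python3 -m pendant '[[[-24,48,-11],0,100],[[-24,48,-11],0,100],[[-24,48,-11],0,100],[[-24,48,-11],0,100],[[-24,48,-11],0,100],[[-24,48,-11],0,100],[[-24,48,-11],0,100],[[-24,48,-11],0,100],[[0,0,0],0.18,100],[[0,0,0],0.18,100]]'; python3 -m pendant '[[[0,0,0],0.185,100],[[0,0,0],0.185,100],[[0,0,0],0.185,100],[[0,0,0],0.185,100],[[0,0,0],0.185,100],[[0,0,0],0.185,100],[[0,0,0],0.185,100],[[0,0,0],0.185,100],[[0,0,0],0.185,100],[[0,0,0],0.185,100]]'; python3 -c "
from h import *
p,M=st();print(M.round(3).tolist())"
```

```text
time: 17.95
eef_pos: [0.3626, 0.1285, 0.2783]
tcp_rot: [0.067, 0.996, -0.058, -0.006]
force: [0.4, 0.1, 0.1]
finger_gap: 0.0882
gripper_force: 0.0
time: 19.2
eef_pos: [0.3627, 0.1278, 0.2784]
tcp_rot: [0.836, 0.545, -0.04, 0.043]
force: [0.2, -0.5, 0.7]
finger_gap: 0.0882
gripper_force: 0.0
t 19.2 p [0.3627 0.1278 0.2784] q [ 0.106 -0.     1.767 -0.114  1.409  0.542] lean 0.117 az -1.748 yang -0.413 F [ 0.2 -0.5  0.7] gap 0.0882 0.0
[[0.402, 0.915, -0.021], [0.909, -0.402, -0.115], [-0.113, 0.027, -0.993]]
```

```bash
python3 -m pendant '[[[0,0,0],0.185,100],[[0,0,0],0.185,100],[[0,0,0],0.185,100],[[0,0,0],0.185,100],[[0,0,0],0.185,100],[[0,0,0],0.185,100],[[0,0,0],0.185,100],[[0,0,0],0.185,100],[[0,0,0],0.185,100],[[0,0,0],0.185,100]]';python3 -m pendant '[[[0,0,0],0.185,100],[[0,0,0],0.185,100],[[0,0,0],0.185,100],[[0,0,0],0.185,100]]'; python3 -c "
from h import *
p,M=st();print(M.round(3).tolist())"
```

```text
time: 20.45
eef_pos: [0.3627, 0.1278, 0.2784]
tcp_rot: [0.939, -0.34, 0.01, 0.057]
force: [0.1, -0.4, 0.5]
finger_gap: 0.0878
gripper_force: 0.0
time: 20.95
eef_pos: [0.3603, 0.0724, 0.2827]
tcp_rot: [0.774, -0.633, 0.015, 0.032]
force: [1.1, 0.0, 0.7]
finger_gap: 0.0879
gripper_force: 0.0
t 20.95 p [0.3603 0.0724 0.2827] q [-0.075 -0.062  1.812 -0.07   1.404  2.879] lean 0.07 az -1.826 yang -2.943 F [1.1 0.  0.7] gap 0.0879 0.0
[[0.199, -0.98, -0.018], [-0.978, -0.197, -0.068], [0.063, 0.031, -0.998]]
```

```bash
python3 -m pendant '[[[-40,0,0],0.185,100],[[-20,0,0],0.05,100]]'; python3 -c "
from h import *
p,M=st();print(M.round(3).tolist())"
```

```text
time: 21.2
eef_pos: [0.3328, 0.0441, 0.2813]
tcp_rot: [0.721, -0.693, -0.001, 0.0]
force: [-0.4, 0.1, 0.8]
finger_gap: 0.0887
gripper_force: 0.0
t 21.2 p [0.3328 0.0441 0.2813] q [-2.230e-01 -1.600e-01  1.900e+00  1.000e-03  1.403e+00  2.880e+00] lean 0.001 az 2.506 yang -3.102 F [-0.4  0.1  0.8] gap 0.0887 0.0
[[0.039, -0.999, -0.001], [-0.999, -0.039, 0.001], [-0.001, 0.001, -1.0]]
```

```bash
python3 -m pendant '[[[38,-37,0],0,100],[[38,-37,0],0,100],[[38,-37,0],-0.12,100],[[0,0,30],0,100],[[0,0,40],0,100],[[0,0,0],0,100]]'; python3 -c "
from h import *
p,M=st();print(to([.448,-.0663,.091],p,M))"
```

```text
time: 21.95
eef_pos: [0.4483, -0.0634, 0.2102]
tcp_rot: [0.763, -0.647, -0.003, 0.001]
force: [1.1, 0.4, 0.2]
finger_gap: 0.0883
gripper_force: 0.0
t 21.95 p [ 0.4483 -0.0634  0.2102] q [-0.4    0.183  1.743 -0.     1.221  2.577] lean 0.005 az 2.751 yang -2.977 F [1.1 0.4 0.2] gap 0.0883 0.0
[  3.2   0.3 119.2]
```

```bash
python3 -m pendant '[[[1,0,40],0,100],[[1,0,45],0,100],[[1,0,24],0,80],[[0,0,10],0,60],[[0,0,0],0,30],[[0,0,0],0,0],[[0,0,0],0,0],[[0,0,0],0,0],[[0,0,0],0,0]]'; python3 -c "
from h import *
p,M=st()"
```

```text
time: 23.08
eef_pos: [0.4493, -0.0676, 0.0943]
tcp_rot: [0.762, -0.647, 0.0, 0.0]
force: [-4.8, -0.3, 5.3]
finger_gap: 0.024
gripper_force: 30.0
t 23.08 p [ 0.4493 -0.0676  0.0943] q [-4.080e-01  3.420e-01  1.882e+00 -1.000e-03  9.170e-01  2.572e+00] lean 0.001 az -1.07 yang -2.979 F [-4.8 -0.3  5.3] gap 0.024 30.0
```

```bash
python3 -m pendant '[[[0,0,-6],0,0],[[0,0,-20],0,0],[[0,0,-35],0,0],[[0,0,-25],-0.05,0],[[0,0,0],-0.12,0],[[0,0,0],-0.18,0],[[0,0,0],-0.18,0],[[0,0,0],-0.18,0],[[0,0,0],-0.18,0],[[0,0,0],-0.18,0]]';  python3 -m pendant '[[[0,0,0],-0.18,0],[[0,0,0],-0.18,0],[[0,0,0],-0.18,0],[[0,0,0],-0.18,0],[[0,0,0],-0.18,0],[[0,0,0],-0.18,0],[[0,0,0],-0.18,0],[[0,0,0],-0.18,0],[[0,0,0],-0.18,0],[[0,0,0],-0.18,0]]'; python3 -c "
from h import *
p,M=st()"
```

```text
time: 24.32
eef_pos: [0.4496, -0.0675, 0.1802]
tcp_rot: [0.986, -0.165, 0.001, 0.0]
force: [0.5, -0.2, -2.7]
finger_gap: 0.024
gripper_force: 30.0
time: 25.58
eef_pos: [0.4496, -0.0675, 0.1801]
tcp_rot: [0.743, 0.67, 0.0, 0.001]
force: [0.1, 0.5, -3.2]
finger_gap: 0.0246
gripper_force: 30.0
t 25.58 p [ 0.4496 -0.0675  0.1801] q [-0.408  0.217  1.786 -0.     1.137 -0.304] lean 0.002 az -0.418 yang -0.103 F [ 0.1  0.5 -3.2] gap 0.0246 30.0
```

```bash
python3 -m pendant '[[[0,-1,0],-0.18,0],[[0,-1,0],-0.086,0],[[0,0,25],0,0],[[0,0,30],0,0],[[0,0,12],0,0],[[0,0,4],0,0],[[0,0,0],0,0]]';   python3 -c "
from h import *
p,M=st()"
```

```text
time: 26.45
eef_pos: [0.4481, -0.0677, 0.1097]
tcp_rot: [0.65, 0.76, 0.0, 0.001]
force: [-0.7, -1.0, -3.2]
finger_gap: 0.0244
gripper_force: 30.0
t 26.45 p [ 0.4481 -0.0677  0.1097] q [-0.409  0.313  1.873 -0.     0.952 -0.566] lean 0.003 az -0.47 yang 0.157 F [-0.7 -1.  -3.2] gap 0.0244 30.0
```

```bash
python3 -m pendant '[[[0,0,3],0,0],[[0,0,3],0,0],[[0,0,3],0,0],[[0,0,3],0,0],[[0,0,0],0,0]]';   python3 -c "
from h import *
p,M=st()"
```

```text
time: 27.08
eef_pos: [0.4477, -0.0676, 0.0969]
tcp_rot: [0.65, 0.76, 0.0, 0.001]
force: [0.7, 0.3, -2.6]
finger_gap: 0.0243
gripper_force: 30.0
t 27.08 p [ 0.4477 -0.0676  0.0969] q [-0.41   0.334  1.885 -0.     0.921 -0.566] lean 0.002 az -0.534 yang 0.157 F [ 0.7  0.3 -2.6] gap 0.0243 30.0
```

```bash
python3 -m pendant '[[[0,0,1.5],0,0],[[0,0,1.5],0,0],[[0,0,1],0,0],[[0,0,0],0,0]]';   python3 -c "
from h import *
p,M=st()"
```

```text
time: 27.58
eef_pos: [0.4479, -0.0677, 0.0943]
tcp_rot: [0.649, 0.76, 0.0, 0.001]
force: [-6.0, 2.2, 13.9]
finger_gap: 0.024
gripper_force: 30.1
t 27.58 p [ 0.4479 -0.0677  0.0943] q [-4.090e-01  3.390e-01  1.888e+00 -1.000e-03  9.130e-01 -5.660e-01] lean 0.003 az -0.574 yang 0.157 F [-6.   2.2 13.9] gap 0.024 30.1
```

```bash
python3 -m pendant '[[[0,0,0],0,35],[[0,0,0],0,60],[[0,0,0],0,80],[[0,0,-20],0,100],[[0,0,-50],0,100],[[0,0,-60],0,100],[[0,0,-60],0.1,100],[[0,0,-60],0.1,100],[[0,0,-60],0,100],[[0,0,-60],0,100]]';   python3 -m pendant '[[[40,25,-20],0,100],[[50,25,-20],0,100],[[50,25,-20],0,100],[[20,25,-15],0,100],[[10,25,-15],0,100]]'; python3 -c "
from h import *
p,M=st();print(M.round(3).tolist())
for n in('scene','side'):cv2.imwrite(f'pics/{n}3.png',read_camera(n)[:,:,::-1])"
```

```text
time: 28.82
eef_pos: [0.4467, -0.0671, 0.4652]
tcp_rot: [0.722, 0.692, 0.0, 0.001]
force: [0.0, -0.1, 0.3]
finger_gap: 0.0884
gripper_force: 0.0
time: 29.45
eef_pos: [0.5758, 0.0972, 0.5514]
tcp_rot: [0.722, 0.692, 0.001, 0.001]
force: [0.4, -0.0, 0.7]
finger_gap: 0.0884
gripper_force: 0.0
t 29.45 p [0.5758 0.0972 0.5514] q [-3.300e-02  6.080e-01  2.270e-01 -1.000e-03  2.304e+00  8.000e-03] lean 0.003 az -0.334 yang -0.041 F [ 0.4 -0.   0.7] gap 0.0884 0.0
[[0.041, 0.999, 0.003], [0.999, -0.041, -0.001], [-0.001, 0.003, -1.0]]
```

```bash
python3 -m pendant '[[[0,20,-14],0,100],[[0,50,-34],0,100],[[0,50,-34],0,100],[[0,50,-34],0,100],[[0,50,-34],0,100],[[0,50,-34],0,100],[[0,50,-34],0,100],[[0,50,-34],0,100],[[0,50,-34],0,100],[[0,50,-34],0,100]]'; python3 -m pendant '[[[0,50,-34],0,100],[[0,50,-34],0,100],[[0,50,-34],0,100],[[0,50,-34],0,100],[[0,50,-34],0,100],[[0,50,-34],0,100],[[0,50,-34],0,100]]';python3 -c "
from h import *
p,M=st();print(M.round(3).tolist())"
```

```text
time: 30.8
eef_pos: [0.6496, 0.0364, 0.5609]
tcp_rot: [0.716, 0.686, 0.103, 0.082]
force: [0.0, -0.5, -0.3]
finger_gap: 0.0882
gripper_force: 0.0
time: 31.68
eef_pos: [0.6481, 0.0074, 0.6267]
tcp_rot: [0.702, 0.671, 0.182, 0.152]
force: [0.0, 0.4, 0.8]
finger_gap: 0.088
gripper_force: 0.0
t 31.68 p [0.6481 0.0074 0.6267] q [-0.22   0.544  0.187  0.14   1.946 -0.092] lean 0.478 az 0.067 yang -0.059 F [0.  0.4 0.8] gap 0.088 0.0
[[0.033, 0.888, 0.459], [0.998, -0.053, 0.031], [0.051, 0.457, -0.888]]
```

```bash
python3 -m pendant '[[[-15,50,-34],0,100],[[0,-40,0],0,100],[[0,-50,0],0,100],[[0,-50,0],0,100],[[0,-50,20],0,100],[[0,-30,45],0,100],[[0,0,0],-0.11,100],[[0,0,0],-0.11,100],[[0,0,0],0,100]]';python3 -c "
from h import *
p,M=st();print(M.round(3).tolist());g=np.array([.448,-.067,.11]);print(to(g-.14*M[:,2],p,M),np.arctan2(M[1,0],M[0,0]))"
```

```text
time: 32.8
eef_pos: [0.5043, 0.0019, 0.4892]
tcp_rot: [0.623, 0.741, 0.173, 0.182]
force: [0.3, -0.6, 0.1]
finger_gap: 0.0884
gripper_force: 0.0
t 32.8 p [0.5043 0.0019 0.4892] q [-0.323 -0.064  1.369  0.188  1.363 -0.49 ] lean 0.508 az 0.063 yang 0.189 F [ 0.3 -0.6  0.1] gap 0.0884 0.0
[[-0.159, 0.86, 0.486], [0.986, 0.165, 0.031], [-0.054, 0.484, -0.874]]
[ -38.7 -243.1  161.9] 1.7304171865400053
```

```bash
python3 -m pendant '[[[-6,-40,27],0,100],[[-6,-41,27],0,100],[[-6,-41,27],0,100],[[-7,-41,27],0,100],[[-7,-40,27],0,100],[[-7,-40,27],0,100],[[0,0,0],0,100]]';python3 -c "
from h import *
p,M=st();g=np.array([.448,-.067,.11]);print(to(g+.019*M[:,2],p,M))
a=1.735;t=np.array([np.cos(a),np.sin(a),0]);up=np.array([0,0,.048])
im=read_camera('wrist');c=get_calibration('wrist');cv2.imwrite('pics/w4.png',im[:,:,::-1]);print(proj('wrist',[g+.075*t+up,g-.075*t+up],c))"
```

```text
time: 33.67
eef_pos: [0.379, -0.0718, 0.2305]
tcp_rot: [0.625, 0.74, 0.173, 0.18]
force: [0.0, 0.1, 0.4]
finger_gap: 0.0883
gripper_force: 0.0
t 33.67 p [ 0.379  -0.0718  0.2305] q [-0.741 -0.259  2.194  0.463  0.896 -1.145] lean 0.504 az 0.066 yang 0.183 F [0.  0.1 0.4] gap 0.0883 0.0
[  0.    2.4 157.9]
[[365.01667688 129.76002225]
 [354.42674039 339.37909375]]
```

View pics/w4.png

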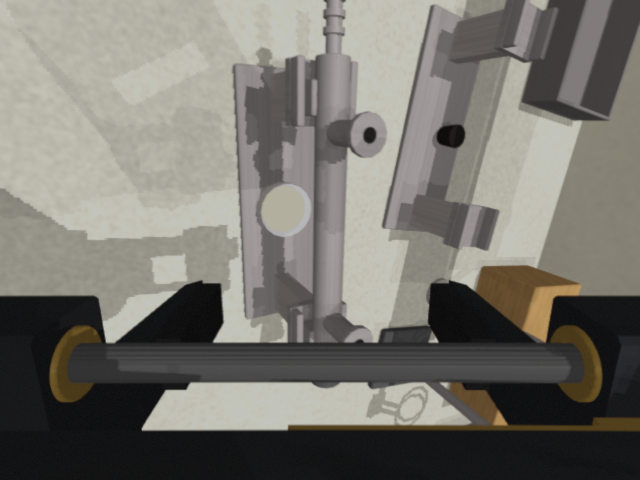

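Wrist view: the manifold is seated in the stand with its nozzle now at the top, towards +y (334,20). The ports are at (370,134) and (358,341), about 4 px right of the prediction. The empty rack is at right.

```bash
python3 -m pendant '[[[-1,2,35],0,100],[[0,2,45],0,100],[[0,0,40],0,100],[[0,0,25],0,100],[[0,0,13],0,100],[[0,0,0],0,100]]';python3 -c "
from h import *
p,M=st();g=np.array([.449,-.0675,.11]);print(to(g+.019*M[:,2],p,M))"
```

```text
time: 34.48
eef_pos: [0.4621, -0.0669, 0.0966]
tcp_rot: [0.622, 0.742, 0.174, 0.182]
force: [0.2, -0.2, 0.4]
finger_gap: 0.0879
gripper_force: 0.0
t 34.48 p [ 0.4621 -0.0669  0.0966] q [-0.555  0.202  2.192  0.751  0.427 -1.372] lean 0.509 az 0.065 yang 0.191 F [ 0.2 -0.2  0.4] gap 0.0879 0.0
[ 0.8 -4.9  1. ]
```

```bash
python3 -m pendant '[[[0,-4,1],0,70],[[0,0,0],0,35],[[0,0,0],0,15],[[0,0,0],0,0],[[0,0,0],0,0],[[0,0,0],0,0],[[0,0,0],0,0]]'; python3 -c "
from h import *
p,M=st();print(M.round(3).tolist());print(to(p+[0,0,.02],p,M),'grasp',p-.019*M[:,2])"
```

```text
time: 35.35
eef_pos: [0.4573, -0.0678, 0.093]
tcp_rot: [0.622, 0.742, 0.173, 0.181]
force: [-2.9, -1.0, 2.0]
finger_gap: 0.0235
gripper_force: 29.4
t 35.35 p [ 0.4573 -0.0678  0.093 ] q [-0.563  0.203  2.206  0.771  0.421 -1.401] lean 0.507 az 0.064 yang 0.19 F [-2.9 -1.   2. ] gap 0.0235 29.4
[[-0.16, 0.86, 0.484], [0.986, 0.166, 0.031], [-0.054, 0.482, -0.874]]
[ -1.1   9.6 -17.5] grasp [ 0.44812273 -0.06838391  0.10965106]
```

```bash
python3 -m pendant '[[[0,1,-2],0,0],[[0,4,-7],0,0],[[0,6,-10],0,0],[[0,0,-25],0,0],[[0,0,-40],0,0],[[0,0,-40],0,0],[[0,0,0],0.075,0],[[0,0,0],0.1,0],[[0,0,0],0.05,0],[[0,0,0],0,0]]'; python3 -c "
from h import *
p,M=st();print(M.round(3).tolist(),'head',np.arctan2(M[1,0],M[0,0]));g=np.array([.6373,.0404,.1095])+.019*M[:,2]
u=np.array([0,0,.03])
print(to(g+u-.10*M[:,2],p,M),to(g+u,p,M));print(plane('scene',[(392,152),(392,165)],.1))"
```

```text
time: 36.6
eef_pos: [0.4064, -0.0696, 0.2064]
tcp_rot: [0.701, 0.667, 0.192, 0.16]
force: [0.9, -0.6, -4.0]
finger_gap: 0.0236
gripper_force: 29.8
t 36.6 p [ 0.4064 -0.0696  0.2064] q [-0.666 -0.149  2.182  0.479  0.777 -0.906] lean 0.506 az 0.065 yang -0.066 F [ 0.9 -0.6 -4. ] gap 0.0236 29.8
[[0.036, 0.875, 0.483], [0.998, -0.058, 0.031], [0.056, 0.481, -0.875]] head 1.5351602853974604
[114.3 163.4  92.6] [114.3 163.4 192.6]
[[0.63196912 0.22953058 0.1       ]
 [0.63620296 0.19384086 0.1       ]]
```

```bash
python3 -m pendant '[[[18,25,14],0,0],[[25,36,20],0,0],[[25,36,20],0,0],[[25,36,20],0,0],[[21,30,19],0,0],[[0,0,0],0,0]]'; python3 -c "
from h import *
p,M=st();g=np.array([.6373,.0404,.1095])+.019*M[:,2]
u=np.array([0,0,.03])
print(to(g+u,p,M),to(g,p,M)-to(g+u,p,M),'head',np.arctan2(M[1,0],M[0,0]))
a=read_camera('scene')[120:310,330:450,::-1];b=read_camera('side')[190:345,130:330,::-1]
a=cv2.resize(a,(375,594),interpolation=2);b=cv2.resize(b,(420,326),interpolation=2);q=np.zeros((594,795,3),np.uint8);q[:,:375]=a;q[:326,375:]=b;cv2.imwrite('pics/p4.png',q)"
```

```text
time: 37.35
eef_pos: [0.5993, 0.0387, 0.2091]
tcp_rot: [0.701, 0.668, 0.192, 0.16]
force: [-0.6, 0.9, -3.2]
finger_gap: 0.0237
gripper_force: 29.8
t 37.35 p [0.5993 0.0387 0.2091] q [-0.181  0.275  1.715  0.193  0.668 -0.255] lean 0.505 az 0.067 yang -0.063 F [-0.6  0.9 -3.2] gap 0.0237 29.8
[-0.9 -0.3 98.4] [ -1.6 -14.4  26.2] head 1.5377045156809872
```

```bash
python3 -m pendant '[[[0,0,25],0,0],[[0,0,30],0,0],[[0,0,25],0,0],[[0,0,12],0,0],[[0,0,6],0,0],[[0,0,0],0,0]]'; python3 -c "
from h import *
p,M=st();g=np.array([.6373,.0404,.1095])+.019*M[:,2]
print(to(g,p,M))"
```

```text
time: 38.2
eef_pos: [0.6457, 0.0402, 0.125]
tcp_rot: [0.702, 0.667, 0.192, 0.161]
force: [0.1, 0.3, -3.4]
finger_gap: 0.0234
gripper_force: 29.8
t 38.2 p [0.6457 0.0402 0.125 ] q [-0.161  0.477  1.67   0.224  0.509 -0.279] lean 0.507 az 0.064 yang -0.067 F [ 0.1  0.3 -3.4] gap 0.0234 29.8
[ -0.9 -14.9  28.5]
```

```bash
python3 -m pendant '[[[0,-2,4],0,0],[[0,-2,4],0,0],[[0,-2,4],0,0],[[0,0,0],0,0]]'; python3 -c "
from h import *
p,M=st()"; python3 -m pendant '[[[0,-1,2],0,0],[[0,-1.5,2],0,0],[[0,-1,2],0,0],[[0,-1,2],0,0],[[0,0,0],0,0]]'; python3 -c "
from h import *
p,M=st();g=np.array([.6373,.0404,.1095])+.019*M[:,2]
print(to(g,p,M))"
```

```text
time: 38.7
eef_pos: [0.6462, 0.0411, 0.1107]
tcp_rot: [0.702, 0.667, 0.192, 0.16]
force: [0.1, 0.3, -3.9]
finger_gap: 0.0237
gripper_force: 29.8
t 38.7 p [0.6462 0.0411 0.1107] q [-0.159  0.5    1.679  0.235  0.479 -0.291] lean 0.506 az 0.064 yang -0.067 F [ 0.1  0.3 -3.9] gap 0.0237 29.8
time: 39.33
eef_pos: [0.6465, 0.0416, 0.1022]
tcp_rot: [0.701, 0.667, 0.192, 0.161]
force: [1.0, 0.5, -2.1]
finger_gap: 0.0233
gripper_force: 29.6
t 39.33 p [0.6465 0.0416 0.1022] q [-0.158  0.513  1.685  0.244  0.459 -0.3  ] lean 0.507 az 0.064 yang -0.066 F [ 1.   0.5 -2.1] gap 0.0233 29.6
[-1.1 -4.5  8.1]
```

```bash
python3 -m pendant '[[[0,-1,1.5],0,0],[[0,-1,1.5],0,0],[[0,-1,1.5],0,0],[[0,-1,1.5],0,0],[[0,0,0],0,0]]'; python3 -c "
from h import *
p,M=st();g=np.array([.6373,.0404,.1095])+.019*M[:,2]
print(to(g,p,M))
a=read_camera('scene')[120:310,330:450,::-1];b=read_camera('side')[190:345,130:330,::-1]
a=cv2.resize(a,(375,594),interpolation=2);b=cv2.resize(b,(420,326),interpolation=2);q=np.zeros((594,795,3),np.uint8);q[:,:375]=a;q[:326,375:]=b;cv2.imwrite('pics/p5.png',q)"
```

```text
time: 39.95
eef_pos: [0.6458, 0.042, 0.0948]
tcp_rot: [0.702, 0.667, 0.192, 0.161]
force: [0.9, 2.1, -0.6]
finger_gap: 0.0237
gripper_force: 29.9
t 39.95 p [0.6458 0.042  0.0948] q [-0.157  0.523  1.691  0.251  0.443 -0.308] lean 0.507 az 0.064 yang -0.067 F [ 0.9  2.1 -0.6] gap 0.0237 29.9
[-1.1 -0.2  2. ]
```

```bash
python3 -m pendant '[[[0,-0.5,1],0,0],[[0,-0.5,1],0,0],[[0,0,0],0,0]]'; python3 -c "
from h import *
p,M=st()"
```

```text
time: 40.42
eef_pos: [0.646, 0.0422, 0.093]
tcp_rot: [0.701, 0.667, 0.193, 0.161]
force: [0.1, 3.4, 3.0]
finger_gap: 0.0233
gripper_force: 29.5
t 40.42 p [0.646  0.0422 0.093 ] q [-0.157  0.527  1.692  0.254  0.438 -0.31 ] lean 0.507 az 0.064 yang -0.067 F [0.1 3.4 3. ] gap 0.0233 29.5
```

```bash
python3 -m pendant '[[[0,-0.5,0.7],0,0],[[0,0,0],0,0],[[0,0,0],0,30],[[0,0,0],0,50],[[0,0,0],0,80],[[0,0,-12],0,80],[[0,0,-35],0,90],[[0,0,-45],0,100],[[0,0,-45],0,100],[[0,0,-30],0,100]]'; python3 -m pendant '[[[0,-30,-10],0,100],[[0,-40,-10],0,100],[[0,0,0],0,100]]'; python3 -c "
from h import *
p,M=st()
a=read_camera('scene')[120:310,330:450,::-1];b=read_camera('side')[190:345,130:330,::-1]
a=cv2.resize(a,(375,594),interpolation=2);b=cv2.resize(b,(420,326),interpolation=2);q=np.zeros((594,795,3),np.uint8);q[:,:375]=a;q[:326,375:]=b;cv2.imwrite('pics/p6.png',q)"
```

```text
time: 41.68
eef_pos: [0.5639, 0.0369, 0.2404]
tcp_rot: [0.701, 0.667, 0.193, 0.162]
force: [0.7, -0.3, -0.1]
finger_gap: 0.0882
gripper_force: 0.0
time: 42.05
eef_pos: [0.4918, 0.0408, 0.2215]
tcp_rot: [0.702, 0.667, 0.192, 0.16]
force: [1.7, -0.4, 0.5]
finger_gap: 0.088
gripper_force: 0.0
t 42.05 p [0.4918 0.0408 0.2215] q [-0.228  0.023  1.979  0.229  0.664 -0.324] lean 0.506 az 0.064 yang -0.067 F [ 1.7 -0.4  0.5] gap 0.088 0.0
```

View pics/p6.png

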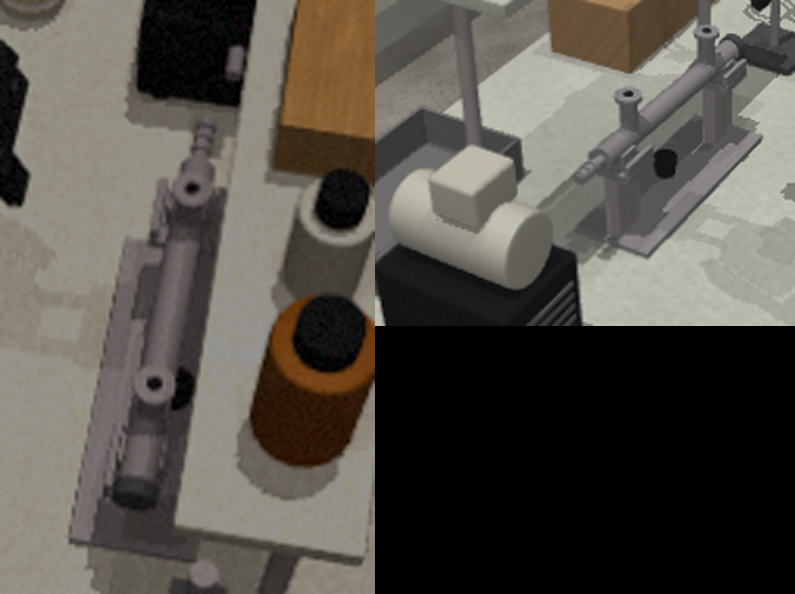

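Final view: the manifold is seated in the rack with its nozzle towards the pump (scene 204,130) and its ports upright at (192,187) and (153,383). As a last check, I'll compare the measured port positions with the starting ones before handing in.

```bash
python3 -c "
from h import *
S=lambda q:np.array(q)/3.125+[330,120]
D=lambda q:(np.array(q)-[375,0])/2.1+[130,190]
for q in(plane('scene',S([(192,187),(153,383)]),.158),plane('side',D([(629,95),(708,32)]),.158)):
    d=q[0]-q[1];print(q[:,:2].tolist(),q.mean(0)[:2],np.linalg.norm(d),np.arctan2(d[1],d[0]))
print(sign_off())"
```

```text
[[0.6394845408170949, 0.11622149244003199], [0.6328739072080253, -0.0341489839297866]] [0.63617922 0.04103625] 0.1505157155927564 1.5268623050155228
[[0.6354239501137603, 0.11734335936177853], [0.6281343680023845, -0.03158096060711779]] [0.63177916 0.0428812 ] 0.14910261931152216 1.5218871312176723
the job is handed in; nothing more can be done
None
```

The manifold is turned end for end and released in the rack with its nozzle towards the pump, within about 3 mm of its original position. I handed the job in at about 42 s; no verdict came back.

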